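Lean a painted sample board in the drying rack

TASK

Put the green-painted sample board away to dry: first prop it on the low 45-degree stand, foot at the lip, bare end and painted face up, and let go. Then take it again by its bare end and lean it squarely in the middle of the drying rack, foot on the base up against the dark lip, back on the metal rail wherever that is set, paint outward. Feel for the contacts: ease it back until the rail carries it instead of pressing it hard or letting it fall back, and leave the jar, tape measure and sanding block where they are.

Things in the scene. Friction and masses are not known exactly. Their poses are not given: they have to be found in the camera images.
- board: Flat pine board, 180 x 64 x 16 mm, about 0.13 kg, lying loose on the bench, painted face up. Origin: centre of its underside (the unpainted back). x runs along the 180 mm from the foot end to the bare top end, y across the 64 mm, z out of the painted face. Green paint covers x = -82 to +36 mm; the 54 mm from there to the top are bare wood.
- board_foot (a point): Middle of the edge where the board's back face meets its foot end (x = -90, y = 0, z = 0 mm in the board); axes as the board's.
- board_top (a point): Centre of the board's top end face (x = +90, y = 0, z = 8 mm in the board); axes as the board's.
- stand: Low fixed plywood stand. Origin: centre of the underside of its 130 x 70 x 8 mm base; x points uphill (level), y along its width. Its face rises at 45 degrees towards +x for 110 mm from the lip. Face and lip are 40 mm wide, so fingers on the board's long edges pass either side; the lip stands 18 mm proud. A board on the lip overhangs the face's top by 70 mm.
- stand_foot (a point): Inner corner of the stand where the sloping face meets the lip, mid-width (x = -45, z = 22 mm in the stand); axes as the stand's. The board's foot edge belongs here.
- rack: Fixed drying rack. Origin: centre of the underside of its 150 (x) x 134 (y) x 10 mm base. At the -x side a dark lip, 12 mm thick, 90 mm long, stands 14 mm above the base. Behind it a level 12 mm metal rail runs along y, axis 105 mm above the bench, on posts at y = +-55 mm, locked anywhere between x = 14 and 45 mm: setting not reported, see or feel it. The bar is sprung: 3 N/mm, up to 8 mm.
- rack_lip (a point): On the rack, the bottom of the lip's inner face, level with the base's upper surface, mid-width (x = -35, z = 10 mm in the rack); axes as the rack's. The board's foot stands on the base just on the +x side. With its foot at the lip and its top towards +x the board leans on the rail at 58 to 74 degrees from the horizontal, depending on the rail's setting.
- shellac_jar: Bystander: amber jar with a white lid, 58 mm wide, 85 mm tall, loose; origin at the centre of its underside.
- tape_measure: Bystander: yellow tape measure, 33 x 76 x 67 mm, loose; origin at the centre of its underside.
- sanding_block: Bystander: wooden sanding block, 61 x 106 x 29 mm, loose; origin at the centre of its underside.

How it is judged:
On the way:
1. the board rests on the 45-degree stand, foot edge within 20 mm of the lip's corner, bare end up, painted face up, square within 0.2 rad, let go (distance between board_foot and stand_foot below 0.02 m and angle between board's own z axis and vertical between 0.66 and 0.91 rad and angle between the y axis of board and the y axis of stand, either way round below 0.2 rad and contact force between board and the fingers below 0.05 N and contact force between board and stand above 0.2 N), for 0.3 s.
At the end, for the whole second after the job is handed in: The board rests still in the rack, leaning on the rail (normal 0.94 to 1.36 rad from vertical), paint outward, top towards the rail; its back foot edge on the base (-4 to +8 mm), 4 to 24 mm from the lip, within 20 mm of mid-rack, square within 0.14 rad (x of board_foot in the frame of rack_lip between 0.004 and 0.024 m and z of board_foot in the frame of rack_lip between -0.004 and 0.008 m and y of board_foot in the frame of rack_lip between -0.02 and 0.02 m and x of board_top in the frame of rack_lip above 0.04 m and angle between board's own z axis and vertical between 0.94 and 1.36 rad and angle between the y axis of board and the y axis of rack, either way round below 0.14 rad and linear speed of board below 0.01 m/s and angular speed of board below 0.1 rad/s); the robot touches nothing.
It fails at once if the board falls back or topples in the rack: it turns faster than 1.5 rad/s with its foot within 40 mm of the lip (distance between board_foot and rack_lip below 0.04 m and angular speed of board above 1.5 rad/s).
It fails at once if the board is pressed or knocked against the rack with more than 60 N (contact force between board and rack above 60 N).
It fails at once if the amber jar is shifted by more than 20 mm (distance of shellac_jar from where it was at the start of the episode above 0.02 m).
It fails at once if the tape measure is shifted by more than 20 mm (distance of tape_measure from where it was at the start of the episode above 0.02 m).
It fails at once if the sanding block is shifted by more than 20 mm (distance of sanding_block from where it was at the start of the episode above 0.02 m).
It also fails if it takes over 72 s, if anything falls off the work surface, if the arm or the gripper's body presses on something with over 40 N, if the wrist force passes 120 N, or if a joint passes its speed limit or range.

ROBOT

A 6-joint arm with a two-finger parallel gripper is mounted at the origin on a cart in front of the work surface, level with it; the furniture and walls round the work are solid. World frame = base frame: x ahead of the robot, y to its left, z up, the work surface at z = 0. Lengths are in m, angles in rad, forces in N, time in s.
With the tool pointing down it reaches from about 0.325 to 0.775 m from the base axis. Payload 5.5 kg.
Tool frame: the origin (TCP) lies between the finger pads; the fingertips stand 8 mm ahead of it and the grasp point (between the pads) lies 11 mm behind it (tcp_to_tips is the distance from the TCP to the fingertips, in m); z points along the fingers, y is the line along which they close (so a half turn about z gives the same grasp; the last joint's range is limited). The gripper opens to 88 mm and grips with 3 to 60 N. Pads are 20 mm wide; open, the fingers measure 115 mm over their backs; the gripper's body (75 mm by 178 mm) begins 61 mm behind the grasp point.
Start: joints at [-1.349, 0.091, 1.231, -0, 1.82, -0.057], TCP at [0.165, -0.577, 0.231] pointing down, gripper open.
Joint ranges: [-2.87, 2.87], [-0.86, 2.18], [0.17, 2.46], [-1.51, 4.65], [0.06, 2.69], [-2.65, 2.65]. Speed limits (rad/s): [2.57, 2.57, 3.01, 3.14, 3.14, 3.14].

INTERFACE

Orientations are given as a unit quaternion [w, x, y, z].
In Python, from bench import * gives the robot as it stands. Calls block until the motion is done:
- move_to(position, orientation): joint-space move of the TCP to a pose.
- move_l(position, speed=0.15, orientation=None): straight line of the TCP; orientation=None keeps the orientation; speed is the mean speed in m/s.
- movej(angles): joint-space move.
- gripper_open() and close(): open the fingers fully, or close them until they stop; the grip force is fixed at half the most.
- hold(seconds).
- inverse_kinematics(position, orientation): joint angles nearest the present ones, or None.
- state(): the state.
- get_image(name): name is "scene" or "top"; returns a dict with "frame" (420x560x3 uint8, blue, green, red), "depth" (420x560 float32, m along the optical axis (not along the pixel's ray), 0 where there is no reading), "camera_matrix" (3x3 intrinsics, pixels), "view" (4x4, takes a point from world to camera coordinates). Camera axes: x right, y up, looking along -z (the intrinsics and any distortion apply to the point x, -y, -z); pixel columns grow to the right and rows downward; lengths in m; the calibration is good to about 2 mm. A picture is of the moment at which its call begins.
A pose or a line that the arm cannot do raises IKError and nothing moves.
- job_done(): hands the job in; it is judged then, once.
The state is a dict: "time": time; "joint_pos": joint angles; "dq": joint speeds; "joint_torque": joint torques, N m; "ee_pos": TCP position; "ee_rot": TCP orientation; "ft_force": force on the tool from outside, world axes, zero at the start; "moment": the same for the moment, N m; "finger_gap": finger opening in m; "finger_force": force on a finger pad.
Only numpy, scipy, OpenCV 4.12 (cv2) and the standard library are available. Lean on these libraries where they do the work, as an engineer would, in place of code of your own. Each camera call takes 0.05 s, during which the arm holds its last target. There are 200 camera calls.

## Working session

There is one attempt and no reset: what is moved stays moved. The work goes in short steps, each a Python script; the robot and the scene stay as the last script left them, time stands still between calls to the robot, and variables do not carry over. Pictures are saved under pics/ and viewed, at most 10 in all, crops included, and the job is handed in when it is done.

```bash
mkdir -p pics; ls; python3 - <<'E'
from bench import *
import cv2,numpy as np
for n in("scene","top"):
    d=get_image(n); cv2.imwrite(f"pics/{n}0.png",d["frame"]); np.savez(f"{n}0.npz",**d)
    print(n,d["camera_matrix"].tolist(),np.round(d["view"],4).tolist(),(d["depth"]>0).mean())
    print([k for k in d])
print(state())
E
```

```text
pics
scene [[380.0878517926488, 0.0, 284.86395048300454], [0.0, 380.0878517926488, 204.6619294880556], [0.0, 0.0, 1.0]] [[0.8725, -0.4884, 0.0166, -0.4953], [0.3779, 0.6958, 0.6108, -0.2644], [-0.3099, -0.5266, 0.7916, -0.7061], [0.0, 0.0, 0.0, 1.0]] 0.9959566326530612
['frame', 'depth', 'camera_matrix', 'view']
top [[462.1564471941344, 0.0, 283.7437440866432], [0.0, 462.1564471941344, 211.2145364673344], [0.0, 0.0, 1.0]] [[-0.0006, -1.0, 0.0073, 0.0298], [0.9848, 0.0006, 0.1735, -0.5787], [-0.1735, 0.0073, 0.9848, -1.1758], [0.0, 0.0, 0.0, 1.0]] 0.9961352040816327
['frame', 'depth', 'camera_matrix', 'view']
{'time': 0.1, 'joint_pos': array([-1.34871493e+00,  9.17609774e-02,  1.23173760e+00,  1.38869679e-06,
        1.81977121e+00, -5.67035421e-02]), 'dq': array([ 0.00070134, -0.00145574, -0.00291407, -0.00190506,  0.00244795,
        0.00101698]), 'joint_torque': array([ 1.31207082e-03, -4.47857487e+01, -4.07569206e+01,  6.99278153e-02,
        2.84467265e-02, -1.21575999e-04]), 'ee_pos': array([ 0.165057  , -0.57660357,  0.22964918]), 'ee_rot': array([-8.35759873e-04,  9.90300218e-01,  1.38941625e-01, -6.85906398e-05]), 'ft_force': array([-0.18597987,  1.14535918, -0.28636643]), 'moment': array([-0.03143345, -0.00616398,  0.02809743]), 'finger_force': 0.0, 'finger_gap': 0.08785048590424477}
```

```bash
cat > h.py <<'E'
import numpy as np
def load(n): return dict(np.load(n+".npz"))
def cloud(d):
    h,w=d["depth"].shape; u,v=np.meshgrid(np.arange(w),np.arange(h)); K=d["camera_matrix"]; z=d["depth"]
    c=np.stack([(u-K[0,2])/K[0,0]*z,-(v-K[1,2])/K[1,1]*z,-z,np.ones_like(z)],-1)
    return (c@np.linalg.inv(d["view"]).T)[...,:3]
E
```

```text
(no output)
```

View pics/scene0.png

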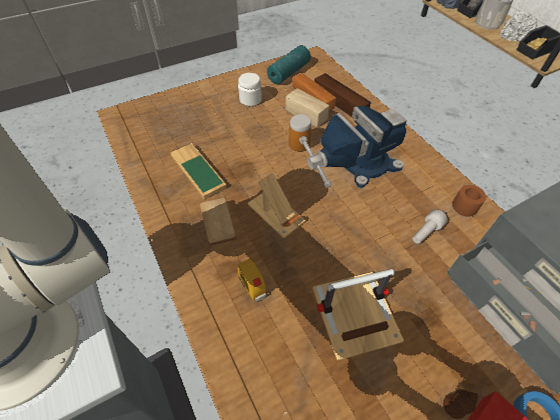

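View pics/top0.png

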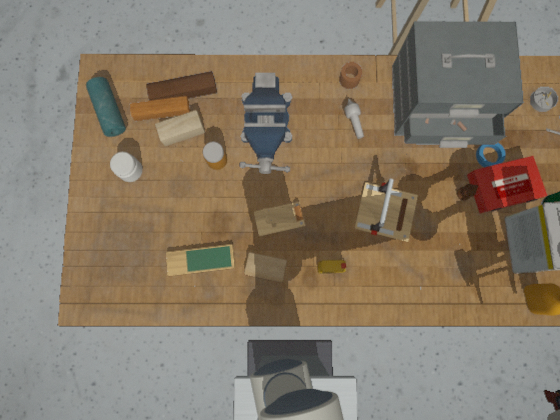

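The board lies at top px (200,260) with its bare end left. The stand is at (280,218), the rack at (388,210) with its lip right and rail left. The sanding block is at (266,265), the tape at (331,266) and the jar at (214,155). Next I'll turn these into positions.

```bash
python3 - <<'E'
from h import *
import cv2
d=load("top0"); P=cloud(d); f=d["frame"]; hsv=cv2.cvtColor(f,cv2.COLOR_BGR2HSV)
def rect(m,name,box):
    b=np.zeros(m.shape,bool); u0,u1,v0,v1=box; b[v0:v1,u0:u1]=1; m=m&b
    p=P[m]; r=cv2.minAreaRect(p[:,:2].astype(np.float32)); print(name,len(p),np.round(r[0],4),np.round(r[1],4),round(r[2],1),'z',np.round(np.percentile(p[:,2],[5,50,95]),4), 'box',np.round(cv2.boxPoints(r),3).tolist())
g=(hsv[...,0]>45)&(hsv[...,0]<90)&(hsv[...,1]>90)
H=P[...,2]
rect(g,"green",(160,240,240,280))
rect((H>.010)&(H<.022),"board",(160,238,240,280))
rect((H>.02),"sand",(240,295,245,290))
rect((H>.05),"tape",(312,350,255,280))
rect((H>.06),"jar",(195,230,135,175))
rect((H>.004)&(H<.014),"standbase",(250,310,195,240))
rect((H>.013),"standupper",(250,310,195,240))
rect((H>.09)&(H<.13),"rail",(350,420,170,245))
dark=(hsv[...,2]<90)&(H>.017)&(H<.04); rect(dark,"racklip",(390,415,190,235))
rect((H>.005)&(H<.014),"rackbase",(350,425,175,245))
print(np.round(H[218,250:312:3],3)); print(np.round(H[210,355:420:3],3))
for n,box,k in(("top0",(245,420,165,250),4.5),):
    u0,u1,v0,v1=box; cv2.imwrite("pics/crop1.png",cv2.resize(f[v0:v1,u0:u1],None,fx=k,fy=k,interpolation=2))
s=load("scene0")["frame"][165:365,190:410]; cv2.imwrite("pics/crop2.png",cv2.resize(s,None,fx=3,fy=3,interpolation=2)[:600])
E
```

```text
green 114 [0.4586 0.2298] [0.0494 0.1105] 5.3 z [0.0114 0.0152 0.0188] box [[0.42899999022483826, 0.28299999237060547], [0.4390000104904175, 0.17299999296665192], [0.4880000054836273, 0.1770000010728836], [0.4779999852180481, 0.28700000047683716]]
board 1579 [0.453  0.2553] [0.0643 0.1804] 6.7 z [0.0114 0.0152 0.0192] box [[0.4099999964237213, 0.3409999907016754], [0.4320000112056732, 0.16200000047683716], [0.4959999918937683, 0.17000000178813934], [0.4740000069141388, 0.3490000069141388]]
sand 900 [0.4198 0.0817] [0.1062 0.0874] 78.1 z [0.0236 0.0276 0.0319] box [[0.3659999966621399, 0.039000000804662704], [0.4519999921321869, 0.020999999716877937], [0.4740000069141388, 0.125], [0.3880000114440918, 0.14300000667572021]]
tape 298 [ 0.4155 -0.0412] [0.0433 0.1831] 18.5 z [0.0529 0.0619 0.0671] box [[0.3659999966621399, 0.039000000804662704], [0.42399999499320984, -0.13500000536441803], [0.4650000035762787, -0.12099999934434891], [0.40700000524520874, 0.05299999937415123]]
jar 384 [0.5571 0.1466] [0.4352 0.0561] 22.1 z [0.0631 0.083  0.0871] box [[0.3449999988079071, 0.0909999981522560
[... 1021 characters left out ...]
], [0.6169999837875366, -0.3070000112056732], [0.6200000047683716, -0.2939999997615814], [0.5329999923706055, -0.27399998903274536]]
rackbase 1950 [ 0.5909 -0.2548] [0.1989 0.1878] 89.4 z [0.0058 0.0093 0.013 ] box [[0.4959999918937683, -0.3529999852180481], [0.6840000152587891, -0.35499998927116394], [0.6859999895095825, -0.15600000321865082], [0.49799999594688416, -0.15399999916553497]]
[-0.003 -0.002  0.006  0.007  0.009  0.091  0.096  0.086  0.076  0.073
  0.066  0.055  0.044  0.043  0.029  0.02   0.027  0.031  0.001 -0.001
  0.001]
[-0.004  0.004  0.005  0.01   0.007  0.015  0.011  0.009  0.015  0.105
  0.113  0.007  0.007  0.009  0.012  0.015  0.026  0.01   0.009  0.006
 -0.001 -0.003]
```

View pics/crop1.png

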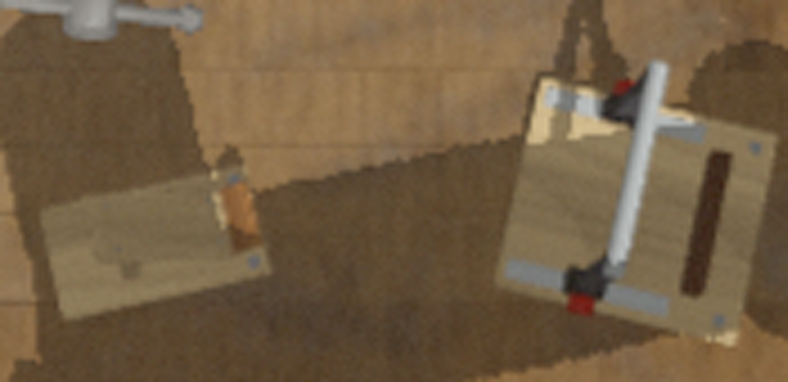

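View pics/crop2.png

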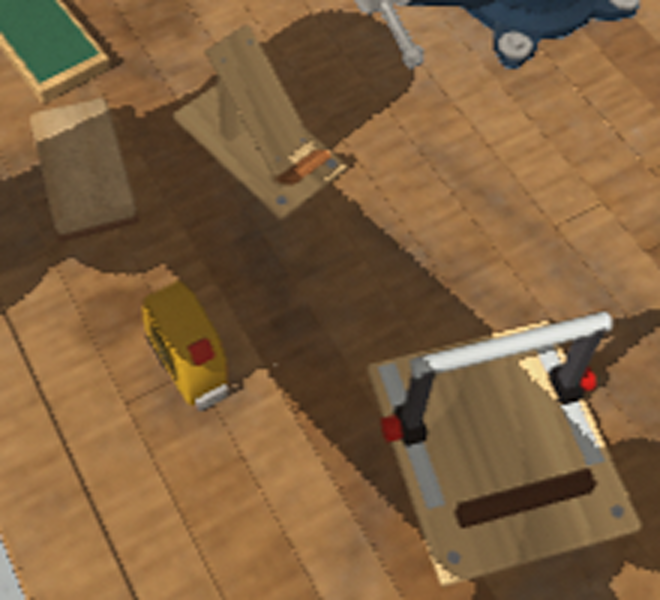

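The stand's lip (orange, crop1 px (240,215)) is on the right, -y side, so it rises to the left. The rack's dark lip is at (705,225) and its rail at (640,170). Both uphill directions are roughly +y. Next I'll fit the stand's pose and check the IK.

```bash
cat >> h.py <<'E'
from scipy.spatial.transform import Rotation as R
def quat(r): q=r.as_quat(); return [q[3],q[0],q[1],q[2]]
def boardR(yaw,th):
    """board axes: x uphill at yaw, pitched up by th"""
    return R.from_euler("ZY",[yaw,-th])
def tool(foot,yaw,th,gx,alpha,flip,gz=.008):
    """TCP pose gripping board at gx from foot (m); alpha: tool tilt about board y from -board z towards -board x. gz: height of grasp point in board"""
    B=boardR(yaw,th)
    z=np.array([-np.sin(alpha),0,-np.cos(alpha)]); y=np.array([0,1.,0])*flip
    T=B*R.from_matrix(np.stack([np.cross(y,z),y,z],1))
    p=np.array(foot)+B.apply([gx,0,gz])+T.apply([0,0,.011])
    return p,quat(T)
E
cat > fit.py <<'E'
from h import *
import cv2
P=cloud(load("top0")); f=load("top0")["frame"]
H=cv2.medianBlur(P[...,2].astype(np.float32),3)
m=(P[...,0]>.5)&(P[...,0]<.66)&(P[...,1]>-.05)&(P[...,1]<.14)
for lo,hi in((.035,.12),(.0045,.12)):
    k=(m&(H>lo)&(H<hi)).astype(np.uint8); n,l,s,_=cv2.connectedComponentsWithStats(k); i=1+s[1:,4].argmax()
    r=cv2.minAreaRect(P[l==i][:,:2].astype(np.float32)); print(lo,np.round(r[0],4),np.round(r[1],4),r[2],np.round(cv2.boxPoints(r),3).tolist())
k=m&(H>.035)&(H<.09); A=np.c_[P[k][:,:2],np.ones(k.sum())]; c,*_=np.linalg.lstsq(A,P[k][:,2],rcond=None)
print("plane",c,"slope",np.degrees(np.arctan(np.hypot(*c[:2]))),"yaw",np.degrees(np.arctan2(c[1],c[0])))
hsv=cv2.cvtColor(f,cv2.COLOR_BGR2HSV); o=m&(hsv[...,1]>140)&(hsv[...,0]<14)&(H>.02); print("orange",o.sum(),P[o].mean(0))
E
python3 fit.py
```

```text
0.035 [0.5652 0.0467] [0.0406 0.0683] 12.713848114013672 [[0.5379999876022339, 0.07599999755620956], [0.5529999732971191, 0.008999999612569809], [0.5929999947547913, 0.017999999225139618], [0.5770000219345093, 0.08500000089406967]]
0.0045 [0.5666 0.0435] [0.0698 0.129 ] 13.091765403747559 [[0.5180000066757202, 0.09799999743700027], [0.546999990940094, -0.027000000700354576], [0.6150000095367432, -0.010999999940395355], [0.5860000252723694, 0.11400000005960464]]
plane [-0.09255077  0.91976767  0.07728571] slope 42.75067558334637 yaw 95.74599394759791
orange 2 [ 0.58150857 -0.00634456  0.02256476]
```

```bash
cat >> h.py <<'E'
D=np.deg2rad
BC=np.array([.453,.2553,0]); BY=D(96.7); BF=BC-.09*np.array([np.cos(BY),np.sin(BY),0])
SY=D(103.1); SF=np.array([.5666,.0435,.022])-.045*np.array([np.cos(SY),np.sin(SY),0])
RY=D(76.5); RX=np.array([np.cos(RY),np.sin(RY),0]); RL=np.array([.5753,-.2905,.010])+.006*RX
GX=.157
E
python3 - <<'E'
from h import *
from bench import *
print(SF,RL,BF)
for flip in(1,-1):
    for n,a in (("flat",(BF,BY,0,GX,0,flip,.021)),("stand",(SF,SY,D(45),GX,0,flip,.021)),
      *[(f"re{k}",(SF,SY,D(45),GX,D(k),flip)) for k in(0,20,45)],*[(f"rack{k}",(RL+.03*RX+[0,0,.03],RY,D(72),GX,D(k),flip)) for k in(0,20,45)]):
        p,q=tool(*a); j=inverse_kinematics(p,q); print(flip,n,np.round(p,3),None if j is None else np.round(j,2))
E
```

```text
[ 5.76799309e-01 -3.28918528e-04  2.20000000e-02] [ 0.57670067 -0.28466578  0.01      ] [0.46350037 0.16591464 0.        ]
1 flat [0.445 0.322 0.01 ] None
1 stand [0.553 0.101 0.14 ] None
1 re0 [0.551 0.11  0.131] None
1 re20 [0.552 0.107 0.129] None
1 re45 [0.553 0.102 0.128] None
1 rack0 [ 0.596 -0.206  0.188] None
1 rack20 [ 0.595 -0.207  0.185] None
1 rack45 [ 0.594 -0.211  0.182] None
-1 flat [0.445 0.322 0.01 ] [ 0.56  0.03  1.69 -0.    1.42  0.45]
-1 stand [0.553 0.101 0.14 ] [-0.27  0.2   1.45  0.7   1.86 -0.42]
-1 re0 [0.551 0.11  0.131] [-0.26  0.19  1.48  0.7   1.83 -0.43]
-1 re20 [0.552 0.107 0.129] [-0.12  0.07  1.49  0.41  1.72 -0.31]
-1 re45 [0.553 0.102 0.128] [ 0.12 -0.01  1.51  0.    1.64 -0.11]
-1 rack0 [ 0.596 -0.206  0.188] [-0.83  0.56  1.16  1.12  2.07 -0.37]
-1 rack20 [ 0.595 -0.207  0.185] [-0.77  0.42  1.16  0.83  1.98 -0.36]
-1 rack45 [ 0.594 -0.211  0.182] [-0.63  0.27  1.19  0.45  1.85 -0.3 ]
```

```bash
python3 - <<'E'
from h import *
from bench import *
import cv2
up=np.array([0,0,1.])
gripper_open()
p,q=tool(BF,BY,0,GX,0,-1,.021)
move_to(p+.12*up,q); move_l(p,.12); print(state()["ee_pos"]-p, state()["ft_force"])
close(); s=state(); print(s["finger_gap"],s["finger_force"],s["time"])
move_l(p+.24*up,.2)
p2,q2=tool(SF,SY,D(45),GX,0,-1,.021)
move_to(p2+.09*up,q2); s=state(); print(s["finger_gap"],s["ft_force"],s["time"])
for n in("scene","top"):
    d=get_image(n); np.savez(n+"1.npz",**d); cv2.imwrite(f"pics/{n}1.png",d["frame"])
s=np.hstack([cv2.resize(load(n+"1")["frame"][120:290,190:350],None,fx=2.4,fy=2.4) for n in("scene","top")]); cv2.imwrite("pics/c1.png",s)
E
```

```text
[0.0005063  0.00032863 0.00077606] [-0.29346415  0.76414104  0.22401364]
0.06353792567259114 29.96930032968521 5.275
0.06382918904250645 [ 0.5988627   0.58653547 -0.85836533] 7.625
```

View pics/c1.png

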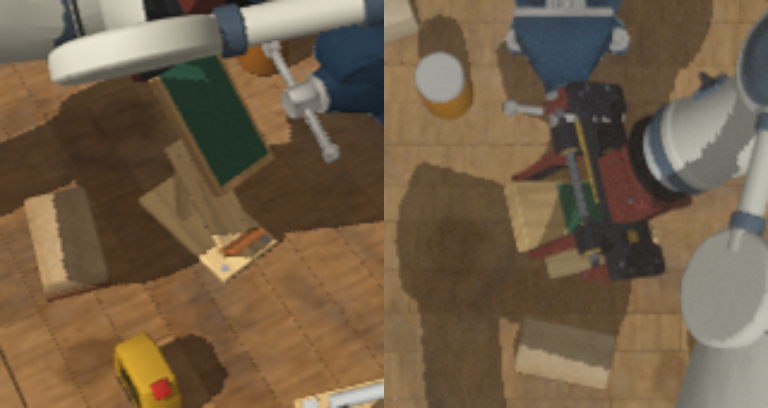

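The board is held with its paint visible (c1 px (210,120)) and lined up above the stand. I'll check its tilt and foot from the scene depth, then lower until contact.

```bash
cat >> h.py <<'E'
def greenfit(d,lo=0.0):
    """board pose from the green paint: normal, corner extents; returns yaw, pitch, foot point"""
    import cv2
    hsv=cv2.cvtColor(d["frame"],cv2.COLOR_BGR2HSV); g=((hsv[...,0]>45)&(hsv[...,0]<95)&(hsv[...,1]>80)).astype(np.uint8)
    P=cloud(d); g[(P[...,0]>.72)|(P[...,1]>.4)|(P[...,0]<.35)]=0
    n,l,s,_=cv2.connectedComponentsWithStats(g); m=l==1+s[1:,4].argmax()
    p=P[cv2.erode(m.astype(np.uint8),np.ones((3,3)))>0]; c=p.mean(0); N=np.linalg.svd(p-c)[2][2]; N*=np.sign(N[2])
    K=d["camera_matrix"]; V=np.linalg.inv(d["view"]); vu=np.argwhere(m)[:,::-1]
    r=np.c_[(vu[:,0]-K[0,2])/K[0,0],-(vu[:,1]-K[1,2])/K[1,1],-np.ones(len(vu))]@V[:3,:3].T; o=V[:3,3]
    q=o+r*(((c-o)@N)/(r@N))[:,None]
    e1=np.cross(N,[0,0,1]); e1/=np.linalg.norm(e1); e2=np.cross(N,e1); e2*=np.sign(e2[2])
    rc=cv2.minAreaRect(np.c_[(q-c)@e1,(q-c)@e2].astype(np.float32)); b=cv2.boxPoints(rc)
    L=lambda k:c+b[k][0]*e1+b[k][1]*e2
    C=[L(k) for k in range(4)]; C.sort(key=lambda x:x@e2); lowm,him=(C[0]+C[1])/2,(C[2]+C[3])/2; X=(him-lowm)/np.linalg.norm(him-lowm)
    return dict(n=len(q),size=np.round(rc[1],4),tilt=np.degrees(np.arccos(N[2])),yaw=np.degrees(np.arctan2(X[1],X[0])),pitch=np.degrees(np.arcsin(X[2])),foot=lowm-.008*X-.016*N)
E
python3 - <<'E'
from h import *
from bench import *
print(greenfit(load("scene1")), SF+[0,0,.09])
up=np.array([0,0,1.])
p2,q2=tool(SF,SY,D(45),GX,0,-1,.021)
move_l(p2+.03*up,.12); f0=state()["ft_force"]
for h in np.arange(.028,-.012,-.002):
    move_l(p2+h*up,.03); f=state()["ft_force"]-f0
    if np.linalg.norm(f)>2.5: break
print(h,f,state()["time"])
d=get_image("scene"); np.savez("scene2.npz",**d); print(greenfit(d))
E
```

```text
{'n': 1144, 'size': array([0.1051, 0.0529]), 'tilt': np.float64(45.03580221887586), 'yaw': np.float64(103.85434004173617), 'pitch': np.float64(45.03548668244355), 'foot': array([0.57782757, 0.00220979, 0.11201751])} [ 5.76799309e-01 -3.28918528e-04  1.12000000e-01]
2.42861286636753e-17 [-0.76559647 -0.16535701  4.69195316] 12.125
{'n': 741, 'size': array([0.0935, 0.0527]), 'tilt': np.float64(44.93952439880055), 'yaw': np.float64(103.82518999904303), 'pitch': np.float64(44.93864167124715), 'foot': array([0.57824778, 0.00112467, 0.02367087])}
```

```bash
python3 - <<'E'
from h import *
from bench import *
import cv2
gripper_open(); hold(.3)
s=state(); T=R.from_quat(np.roll(s["ee_rot"],-1)); move_l(s["ee_pos"]-T.apply([0,0,.09]),.15)
p,q=tool(SF,SY,D(45),GX,D(45),-1); move_to(p+[0,0,.13],q); hold(.2)
d=get_image("scene"); np.savez("scene3.npz",**d); print(greenfit(d),SF,state()["time"])
d2=get_image("top"); np.savez("top3.npz",**d2); cv2.imwrite("pics/c3.png",np.hstack([cv2.resize(x["frame"][120:290,190:350],None,fx=2.4,fy=2.4) for x in(d,d2)]))
E
```

```text
{'n': 1101, 'size': array([0.1148, 0.0527]), 'tilt': np.float64(44.76275040488776), 'yaw': np.float64(103.98093867051271), 'pitch': np.float64(44.757733234127485), 'foot': array([0.57856003, 0.00114809, 0.02364614])} [ 5.76799309e-01 -3.28918528e-04  2.20000000e-02] 14.7667
```

View pics/c3.png

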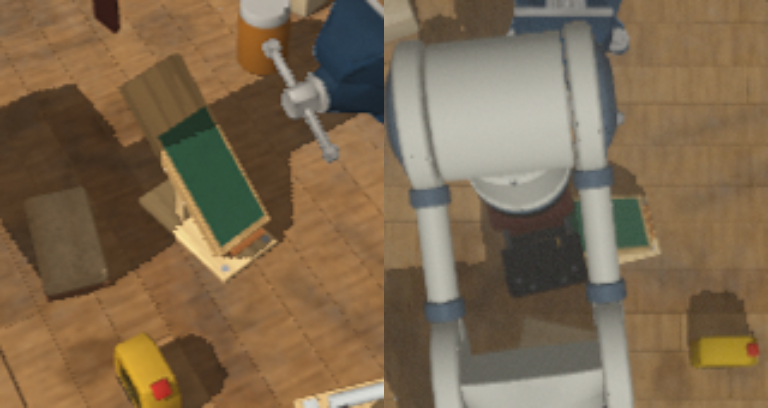

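The board rests on the stand, let go, with its foot within 3 mm of the corner. I'll regrasp it by the bare end and carry it over the rack.

```bash
python3 - <<'E'
from h import *
from bench import *
import cv2
up=np.array([0,0,1.])
F3=np.array([.5783,.0008,.0228]); Y=D(103.6)
p,q=tool(F3,Y,D(45),GX,D(45),-1)
move_to(p+.1*up,q); move_l(p,.12); print(state()["ft_force"]); close(); s=state(); print(s["finger_gap"],s["finger_force"])
move_l(p+.2*up,.15)
a=(RY,D(77),GX,D(45),-1)
p2,q2=tool(RL+.019*RX+.13*up,*a); move_to(p2,q2); move_l(p2-.09*up,.1); hold(.2)
d=get_image("scene"); np.savez("scene4.npz",**d); print(greenfit(d),RL+.019*RX+.04*up,np.degrees(RY),state()["time"])
hsv=cv2.cvtColor(d["frame"],cv2.COLOR_BGR2HSV);P=cloud(d)
m=(P[...,2]>.098)&(P[...,2]<.12)&(hsv[...,1]<60)&(hsv[...,2]>150)&(abs(P[...,0]-.592)<.1)&(abs(P[...,1]+.229)<.06)
v=(P[m]-RL)@RX; print("rail visible pts x rel lip",m.sum(),np.percentile(v,[5,50,95]))
cv2.imwrite("pics/c4.png",cv2.resize(d["frame"][160:380,250:430],None,fx=2.7,fy=2.7))
E
```

```text
[0.57607574 0.85204182 0.52635637]
0.06339967497038379 29.99446839094162
{'n': 279, 'size': array([0.0604, 0.0524]), 'tilt': np.float64(76.95741968945548), 'yaw': np.float64(81.40673050855042), 'pitch': np.float64(76.89658618698414), 'foot': array([ 0.58401242, -0.2607046 ,  0.07628704])} [ 0.58113613 -0.26619075  0.05      ] 76.5 20.6417
rail visible pts x rel lip 48 [0.05406404 0.05710099 0.0606513 ]
```

View pics/c4.png

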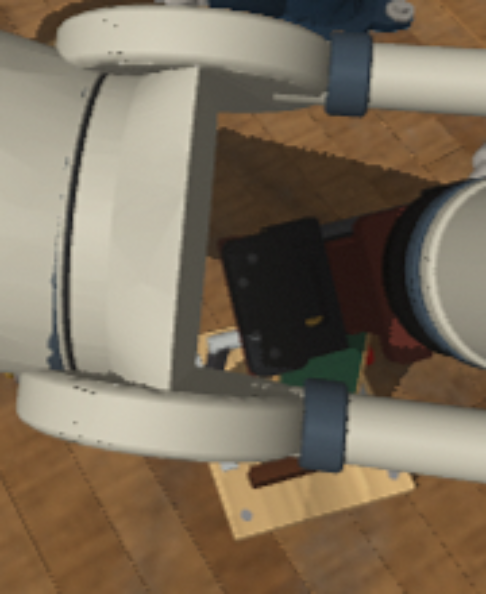

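The arm hides the board's lower part (green sliver at c4 px (335,360)), but the tilt reads 77° as commanded and the rail is 57 mm from the lip. I'll go on by feel: floor, then lip, then rail.

```bash
cat > feel.py <<'E'
from h import *
from bench import *
up=np.array([0,0,1.])
def go(x,z,th,sp=.02):
    p,q=tool(RL+x*RX+z*up,RY,D(th),GX,D(45),-1); move_l(p,sp,q); hold(.05)
def F():
    f=np.mean([(hold(.01),state()["ft_force"])[1] for _ in range(4)],0); return np.array([f@RX,f@np.array([-RX[1],RX[0],0]),f[2]])
E
python3 - <<'E'
from feel import *
z=.012; go(.019,z,77,.06); f0=F(); print(f0)
while z>-.008:
    z-=.0015; go(.019,z,77); f=F()-f0
    if f[2]>3: break
print("floor",z,f)
z+=.001; go(.019,z,77); print(F()-f0)
x=.019
while x>.007:
    x-=.0015; go(x,z,77); f=F()-f0
    if f[0]>4: break
print("lip",x,f,state()["time"])
E
```

```text
[ 0.03638869 -0.03538113 -1.0051097 ]
floor 2.168404344971009e-18 [-0.27353464  1.580098    6.59118268]
[-0.34341216  0.33712931  4.91422299]
lip 0.006999999999999999 [3.5396231  1.05365788 8.17379434] 27.0083
```

```bash
python3 - <<'E'
from feel import *
import cv2
a=get_image("scene");b=get_image("top");np.savez("scene5.npz",**a);np.savez("top5.npz",**b)
print(greenfit(a)); print(state()["finger_gap"])
cv2.imwrite("pics/c5.png",np.hstack([cv2.resize(a["frame"][270:380,300:420],None,fx=3.3,fy=3.3),cv2.resize(b["frame"][165:275,345:465],None,fx=3.3,fy=3.3)]))
E
```

```text
{'n': 323, 'size': array([0.064 , 0.0536]), 'tilt': np.float64(80.56051475658208), 'yaw': np.float64(78.45107156385043), 'pitch': np.float64(80.5556595662092), 'foot': array([ 0.58083142, -0.26661112,  0.01094397])}
0.06377554325704349
```

View pics/c5.png

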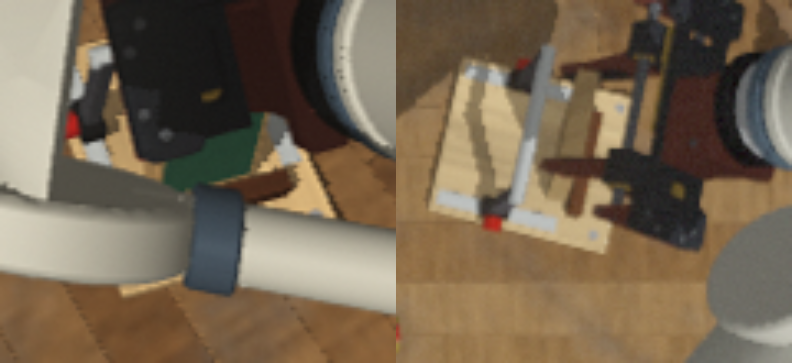

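The foot stopped at the lip (front edge, foot back edge about 16.5 mm) and the board pivoted in the grip to 80.5°. That suits the placing. I'll update the in-hand angle and ease back about the foot until the rail pushes back.

```bash
cat >> feel.py <<'E'
def lean(th,sp=.03,x=.0165,z=.0,al=48.5):
    p,q=tool(RL+x*RX+z*up,RY,D(th),GX,D(al),-1); move_l(p,sp,q); hold(.05)
E
python3 - <<'E'
from feel import *
lean(80.5); print(F())
ths=[79,77.5,76,75,74,73]+list(np.arange(72.5,63,-.5)); f0=None
for th in ths:
    lean(th); f=F(); print(th,np.round(f,2),np.round(state()["moment"],2))
    if th<=75:
        if f0 is None: f0=f
        if f[0]-f0[0]<-3: break
print(state()["time"])
E
```

```text
[2.89317492 0.7551735  6.6733179 ]
79 [ 1.47 -0.5   5.64] [ 0.56 -0.18  0.05]
77.5 [ 1.02 -0.52  6.26] [ 0.27 -0.3  -0.02]
76 [ 1.12 -0.88  6.34] [ 0.33 -0.37 -0.01]
75 [ 0.95 -0.97  6.46] [ 0.32 -0.4  -0.06]
74 [ 1.34 -0.93  6.56] [ 0.3  -0.45 -0.04]
73 [ 1.37 -0.65  6.85] [ 0.27 -0.41 -0.06]
72.5 [ 1.5  -0.68  6.63] [ 0.37 -0.44 -0.03]
72.0 [ 1.95 -1.3   6.89] [ 0.34 -0.43 -0.03]
71.5 [ 1.51 -1.03  6.43] [ 0.34 -0.5  -0.02]
71.0 [ 1.54 -1.16  6.85] [ 0.27 -0.48 -0.01]
70.5 [ 1.89 -0.93  6.33] [ 0.34 -0.47 -0.02]
70.0 [ 1.59 -0.79  6.78] [ 0.37 -0.45 -0.05]
69.5 [ 0.42 -1.12  6.67] [-0.02 -0.36 -0.06]
69.0 [-1.23 -0.66  6.8 ] [-0.09 -0.36 -0.2 ]
68.5 [-1.47 -0.42  7.23] [-0.04 -0.28 -0.13]
68.0 [-2.95 -0.44  7.34] [-0.05 -0.29 -0.19]
32.875
```

The rail was first felt at about 70°, as predicted. I'll back off to a light touch, relieve the downward push, then let go.

```bash
python3 - <<'E'
from feel import *
for th,z in((69,.0005),(69.3,.001),(69.5,.0015),(69.6,.002)):
    lean(th,.02,z=z); print(th,z,np.round(F(),2),np.round(state()["moment"],2))
print(state()["time"])
E
```

```text
69 0.0005 [-1.43 -1.43  4.66] [-0.47 -0.5  -0.17]
69.3 0.001 [-3.09 -2.66  0.84] [-1.07 -0.49 -0.16]
69.5 0.0015 [-3.54 -1.67 -1.42] [-0.99 -0.08 -0.14]
69.6 0.002 [-2.34  0.71 -0.77] [-0.61  0.35 -0.03]
34.25
```

```bash
python3 - <<'E'
from feel import *
for th in(69.8,70.,70.2,70.4,70.6,70.8):
    lean(th,.02,z=.0016); f=F(); print(th,np.round(f,2),np.round(state()["moment"],2))
    if f[0]>-.9: break
import cv2
a=get_image("scene");np.savez("scene6.npz",**a); print(greenfit(a),state()["time"])
E
```

```text
69.8 [-1.95  1.27 -0.32] [-0.49  0.26  0.01]
70.0 [-0.53  0.13 -0.14] [-0.27  0.11 -0.02]
{'n': 1163, 'size': array([0.1168, 0.0542]), 'tilt': np.float64(69.43706700972287), 'yaw': np.float64(78.36967532975912), 'pitch': np.float64(69.426130545366), 'foot': array([ 0.5811544 , -0.2684575 ,  0.01154609])} 34.9667
```

```bash
python3 - <<'E'
from feel import *
import cv2
gripper_open(); hold(.3)
a=get_image("scene"); print(greenfit(a))
s=state(); T=R.from_quat(np.roll(s["ee_rot"],-1)); move_l(s["ee_pos"]-T.apply([0,0,.1]),.08); s=state()
move_l(s["ee_pos"]+[0,0,.1],.15); hold(.4)
a=get_image("scene"); b=get_image("top"); g=greenfit(a); print(g, (g["foot"]-RL)@RX,state()["time"],state()["ft_force"])
cv2.imwrite("pics/c6.png",np.hstack([cv2.resize(a["frame"][230:370,180:420],None,fx=2,fy=2),cv2.resize(b["frame"][140:280,300:440],None,fx=2,fy=2)]))
E
```

```text
{'n': 1174, 'size': array([0.0537, 0.1148]), 'tilt': np.float64(69.57240894599013), 'yaw': np.float64(75.90191624660689), 'pitch': np.float64(69.57238576541839), 'foot': array([ 0.58019597, -0.26821232,  0.01066582])}
{'n': 1220, 'size': array([0.0538, 0.1163]), 'tilt': np.float64(69.47152350063286), 'yaw': np.float64(75.68874400496608), 'pitch': np.float64(69.47097320530989), 'foot': array([ 0.58005661, -0.26824338,  0.01087008])} 0.01675207198703962 38.6083 [0.12073882 0.39890326 0.51537278]
```

View pics/c6.png

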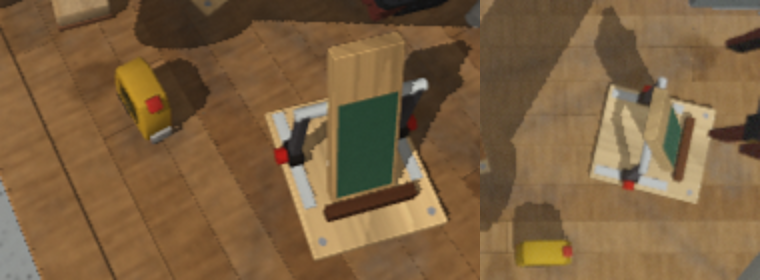

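The board leans squarely on the rail, centred with its foot at the lip (c6 px (365,120)). The gripper is clear of it.

```bash
python3 -c "
from bench import *
print(job_done())"
```

```text
the job is handed in; nothing more can be done
None
```

I propped the board on the stand and let go. I then leaned it in the middle of the rack: 69.5° from horizontal, paint outward, back foot edge 17 mm from the lip, resting on the rail. I handed the job in at about 39 s on the robot clock; the hand-in returned no verdict.

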